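# Load the leaf book in the bench press and set its lever to float

### The job

Take the leaf book out of its open wooden box and lay it flat in the tray of the bench press, under the pressing plate, with the whole book down behind the tray's front lip. Then push the press lever away from you, over its stiff detent, until it stays in its float notch and the plate has come down to rest on the book. Do not ram the lever, and leave the other things on the table where they are.

Things in the scene. Friction and masses are not known exactly. Their poses are not given: they have to be found in the camera images.
- leaf_book: the leaf book: a rigid flat block of paper between two thin wooden boards, 150 x 50 x 36 mm (its own x, y, z), about 250 g. Origin at the centre of its underside, z up. It starts lying in the leaf box; both ends are alike.
- leaf_box: fixed open box of dark wood, outside 172 x 72 x 48 mm (x, y, z), origin at the centre of its underside. Floor 8 mm, walls 6 mm, inside 160 x 60 mm. The walls rise 4 mm above the book, too close for fingers, but each long side has a 60 mm wide cut-out at its middle, down to the floor, where the book can be gripped across its 50 mm width.
- mat: thin fixed grey mat, 210 x 110 x 3 mm, lying between box and press, kept clear as a place to set the book down and take it again by its end. Origin at the centre of its underside, long axis x.
- press: fixed grey bench press, front towards the robot (-x), origin on the table under the tray's middle, x into the press, y left. Tray plate 130 mm wide, x = -100 to +150 mm, top 20 mm up. Head over x = 0 to 150, y = +-45, 180 to 240 mm up; column x = 102 to 150, y = +-50 mm. Left of the tray a valve block, x = +-35, y = 128 to 174 mm, carries the lever; nothing stands in front or on the right.
- tray (a point): point on the tray floor where the middle of the book's underside belongs; axes as the press. The book lies along x between a front lip (8 mm high, inner face x = -79 mm) and a back stop (22 mm high, x = +79 mm), both 8 mm thick, 100 mm wide, and between side rails (8 mm high, inner faces y = +-30 mm) that run from x = -20 to +79 mm only.
- plate (a point): centre of the underside of the steel pressing plate, 92 x 100 x 14 mm (x, y, z), axes as the press, 19 mm beyond the tray point and 68 mm above the tray floor while the lever is back. It covers all but the near 48 mm of a seated book, so fingers cannot hold the book's middle there. The gap under it is open at the front and both sides, above lip and rails.
- platen (a joint): height (m) by which the pressing plate is carried by something under it: 0 while it hangs from its rod, about 0.015 when it floats on the book with the lever in its notch.
- lever (a joint): press lever angle (rad), growing as it is pushed away along the press's x; at 0 it leans 0.5 rad from upright towards the robot. Notches: back (0.04, the start), middle (0.48), float (1.04); end stop 1.06. The first detent, top near 0.25, yields at about 6 N on the grip; the second, top near 0.75, is stiffer, about 17 N. Short of a top the lever springs back, past it it snaps on by itself.
- lever_grip: black hand grip of the lever, 66 mm long along the lever, 26 mm thick, able to twist a little about the lever, to the left of the press. Origin at its lower end, 90 mm from the lever's pivot.
- lever_tip (a point): point in the middle of the hand grip, 130 mm from the pivot (26 mm short of the grip's top end).
- lever_pivot (a point): the lever's pivot, 80 mm above the table, 150 mm to the left (y) of the tray's middle; the pivot axis is the tray's y axis.
- tin: bystander: round metal tin, 110 mm across, 60 mm high, origin under its centre
- scrap_box: bystander: open wooden box 100 x 80 x 50 mm, origin under its centre
- cup: bystander: white cup, 72 mm across, 85 mm high, origin under its centre
- block: bystander: light wooden block 110 x 70 x 31 mm, origin under its centre
- brush: bystander: brush 180 mm long
- jar: bystander: jar 64 mm across, 80 mm high, origin under its centre
- ruler: bystander: wooden straight-edge 180 x 30 x 8 mm, origin under its centre
Things that resemble listed ones, but are neither listed nor needed, are in the scene too. What is shaped like the leaf_book but green or turquoise is not meant.

How it is judged:
By the outcome, as a careful person would: the job done as asked, in the order asked, and still so for the second after the job is handed in, with the robot touching nothing.
It also fails if it takes over 72 s, if anything falls off the work surface, if the arm or the gripper's body presses on something with over 40 N, if the wrist force passes 120 N, or if a joint passes its speed limit or range.

### The arm

A 6-joint arm with a two-finger parallel gripper is mounted at the origin on the work surface. World frame = base frame: x ahead of the robot, y to its left, z up, the work surface at z = 0. Lengths are in m, angles in rad, forces in N, time in s.
With the tool pointing down it reaches from about 0.35 to 0.95 m from the base axis. Payload 17.4 kg.
Tool frame: the origin (TCP) lies at the very end of the fingers, on their centre line; the grasp point (between the pads) lies 19 mm behind it; z points along the fingers, x is the direction in which the jaws open and shut, and the axes are right-handed (so a half turn about z gives the same grasp; the last joint's range is limited). The gripper opens to 93 mm and grips with 3 to 60 N. Pads are 15 mm wide; open, the fingers measure 128 mm over their backs; the gripper's body (75 mm by 188 mm) begins 65 mm behind the grasp point.
Start: joints at [-1.19, 0.116, 1.442, -0, 1.584, -0.038], TCP at [0.274, -0.617, 0.219] pointing down, gripper open.
Joint ranges: [-2.83, 2.83], [-0.83, 2.19], [0.07, 2.5], [-1.14, 4.28], [0.01, 3], [-2.97, 2.97]. Speed limits (rad/s): [1.89, 1.89, 2.22, 3.14, 3.14, 3.14].

### API

Orientations are given as a 3x3 rotation matrix whose columns are the frame's x, y, z axes.
In Python, from cell import r, command_gripper, kinematics, monitor, viewer gives the robot as it stands. The module is installed in compiled form; this text tells all that it offers. Calls block until the motion is done:
- r.reach(position, orientation): joint-space move of the TCP to a pose.
- r.move_straight(position, frame=None, feed=0.15): straight line of the TCP; frame=None keeps the orientation; feed is the mean speed in m/s.
- r.movej(angles): joint-space move.
- command_gripper(opening): finger opening in m; the grip force is fixed at half the most; returns when the fingers have stopped.
- r.pause(seconds).
- kinematics.inverse_kinematics(position, orientation): joint angles nearest the present ones, or None.
- monitor.get_obs(): the state.
- viewer.grab_frame(name): name is "scene" or "top" or "wrist"; returns a dict with "frame" (420x560x3 uint8, red, green, blue), "fx", "fy", "cx", "cy" (pixels), "R" (3x3) and "t" (3): a world point X has camera coordinates R X + t. Camera axes: x right, y down, z forward; pixel columns grow to the right and rows downward; lengths in m; the calibration is good to about 2 mm. A picture is of the moment at which its call begins. There is no depth.
A pose or a line that the arm cannot do raises r.Unreachable and nothing moves.
- r.sign_off(): hands the job in, once; it reports no verdict.
Trained networks look in the newest picture that a camera, given by its name, has taken for a name from the list of things; names that differ only in an ending like _2 or _b are one class to them, and where a whole thing is asked for, a point or a joint stands for the part that bears it (a point fixed in the world has none). Each returns a list of dicts, best first, with "confidence" (0 to 1); they miss things now and then, are a little off and sometimes report something else, mostly with a low value. They report only what shows in the picture. A call takes as long as a camera call. They do not tell look-alikes from the thing itself.
- viewer.recognise(camera, name): "at" ([column, row] in pixels, amid what is visible of it).
The state is a dict: "clock": time; "q": joint angles; "dq": joint speeds; "joint_efforts": joint torques, N m; "tcp_pos": TCP position; "tool_rot": TCP orientation; "contact_force": force on the tool from outside, world axes, zero at the start; "wrist_torque": the same for the moment, N m; "opening": finger opening in m.
Only numpy, scipy, OpenCV 4.12 (cv2) and the standard library are available. Lean on these libraries where they do the work, as an engineer would, in place of code of your own. Each camera call takes 0.05 s, during which the arm holds its last target.

## Working session

There is one attempt and no reset: what is moved stays moved. The work goes in short steps, each a Python script; the robot and the scene stay as the last script left them, time stands still between calls to the robot, and variables do not carry over. Pictures are saved under pics/ and viewed, and the job is handed in when it is done.

```bash
mkdir -p pics; ls
python3 - <<'E'
from cell import r, command_gripper, kinematics, monitor, viewer
import cv2, numpy as np
o=monitor.get_obs(); print(o['clock'],o['tcp_pos'],o['opening'])
for n in ['scene','top']:
    f=viewer.grab_frame(n); cv2.imwrite(f'pics/{n}0.png',f['frame'][:,:,::-1]); print(n,f['fx'],f['fy'],f['cx'],f['cy'],np.round(f['R'],4).tolist(),np.round(f['t'],4).tolist())
E
```

```text
pics
0.0 [ 0.27439699 -0.61649491  0.21792739] 0.0935113752452286
scene 382.74293886711496 382.74293886711496 280.7429168405954 214.0094443013932 [[-0.5095, 0.8604, 0.0121], [0.6715, 0.4064, -0.6196], [-0.538, -0.3075, -0.7848]] [0.2784, -0.2219, 1.4679]
top 404.77187743331274 404.77187743331274 277.35574485233224 213.85836386900178 [[0.0224, -0.9997, -0.0048], [-0.988, -0.0214, -0.1531], [0.1529, 0.0082, -0.9882]] [-0.0403, 0.4895, 1.415]
```

View pics/scene0.png

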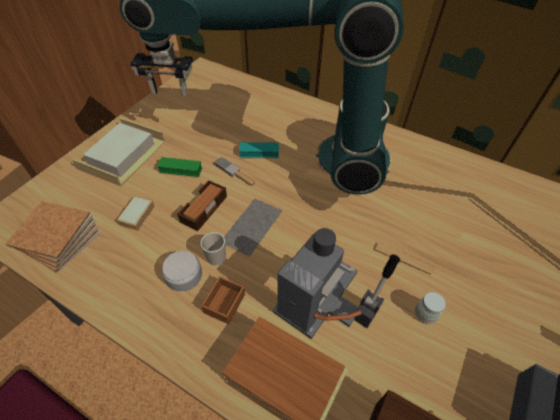

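View pics/top0.png

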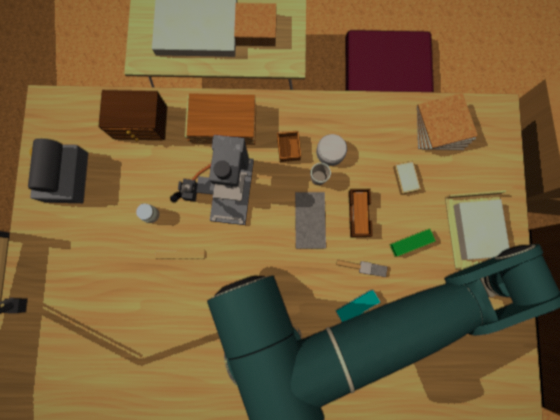

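Candidates for the leaf book (top view): an orange-brown block in the dark box at (360,213), a green block at (413,243), a turquoise one at (357,306), and a pale block at (407,178). The open box at (288,147) could be mistaken for the leaf box. By the description I choose (360,213), and I'll check it in a close crop.

Run:
```python
import cv2, numpy as np
t=cv2.imread('pics/top0.png'); s=cv2.imread('pics/scene0.png')
def c(im,x0,y0,w,h,k): return cv2.resize(im[y0:y0+h,x0:x0+w],None,fx=k,fy=k,interpolation=cv2.INTER_CUBIC)
cv2.imwrite('pics/c_top.png',c(t,160,110,240,150,3.3))
cv2.imwrite('pics/c_scene.png',c(s,170,170,270,170,2.95))
```

```text
(no output)
```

View pics/c_top.png

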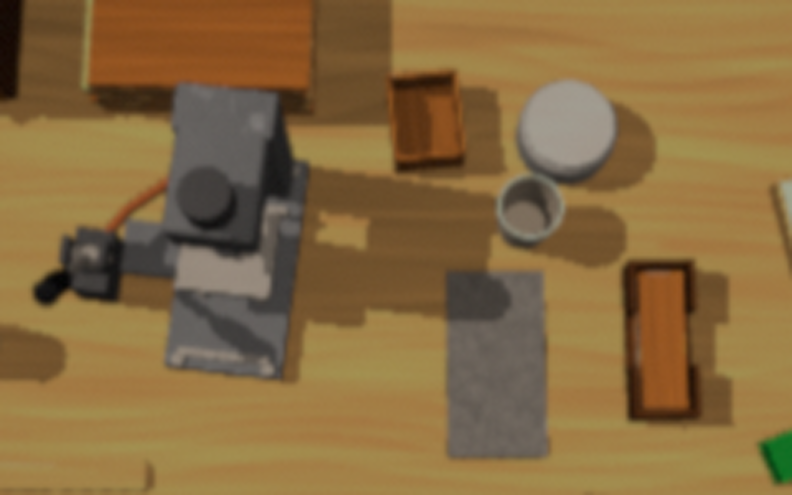

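View pics/c_scene.png

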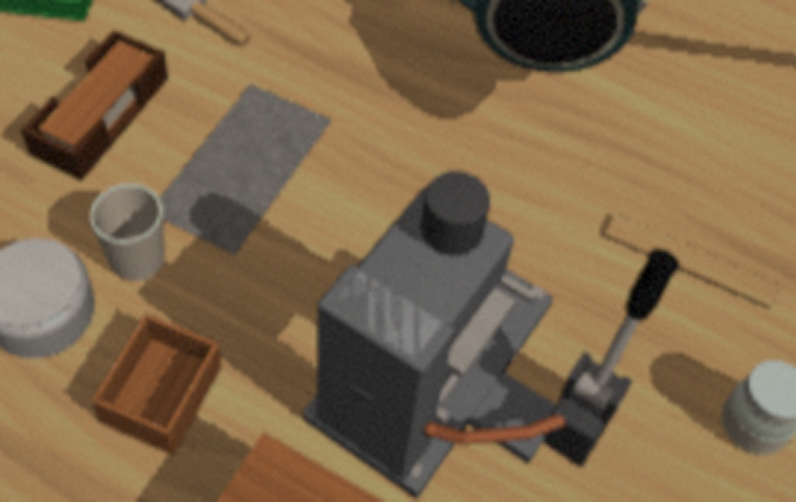

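The crop confirms it: orange-brown boards in a dark box, with white paper showing through the side cut-out. Next I fit poses from corner pixels in both views.

```bash
cat > h.py <<'E'
from cell import r, command_gripper, kinematics, monitor, viewer
import cv2, numpy as np
from scipy.optimize import least_squares
def grab(n,fn=None):
    f=viewer.grab_frame(n)
    if fn: cv2.imwrite(f'pics/{fn}.png',f['frame'][:,:,::-1])
    return f
def proj(f,X):
    X=np.atleast_2d(X); c=X@np.array(f['R']).T+f['t']
    return np.c_[f['fx']*c[:,0]/c[:,2]+f['cx'],f['fy']*c[:,1]/c[:,2]+f['cy']]
def Rz(a): c,s=np.cos(a),np.sin(a); return np.array([[c,-s,0],[s,c,0],[0,0,1.]])
def fit(obs,x0,freez=True):
    # obs: list of (frame, model pts Nx3, pix Nx2); params x,y,yaw,z
    def res(p):
        out=[]
        for f,M,P in obs:
            out.append((proj(f,np.array(M)@Rz(p[2]).T+[p[0],p[1],p[3] if freez else 0])-P).ravel())
        return np.concatenate(out)
    s=least_squares(res,x0,loss='soft_l1'); return s.x,np.round(res(s.x),1)
def uncrop(p,x0,y0,k): return (np.array(p,float)+.5)/k-.5+[x0,y0]
E
python3 - <<'E'
from h import *
T=grab('top');S=grab('scene')
ut=lambda p:uncrop(p,160,110,3.3); us=lambda p:uncrop(p,170,170,2.95)
bx=lambda a,b,z:[a*.086,b*.036,z]
# box: top corners far-left, far-right, near-right, near-left (up=+x,left=+y)
M=[bx(1,1,.048),bx(1,-1,.048),bx(-1,-1,.048),bx(-1,1,.048)]
P=ut([(626,262),(692,262),(698,418),(630,418)])
Ps=us([(78,158),(27,128),(116,36),(166,66)]) # far-left(bottom), far-right, near-right, near-left
print('box',fit([(T,M,P),(S,M,Ps)],[.5,-.2,0,0]))
m=lambda a,b:[a*.105,b*.055,.003]
M=[m(1,1),m(1,-1),m(-1,-1),m(-1,1)]
print('mat',fit([(T,M,ut([(446,271),(542,271),(548,458),(448,458)])),(S,M,us([(237,250),(162,198),(250,85),(328,122)]))],[.5,0,0,0]))
Mt=[[-.1,.065,.02],[-.1,-.065,.02]]; 
Ms=[[.15,-.065,.02],[.15,.065,.02],[-.1,.065,.02]]
print('press',fit([(T,Mt,ut([(167,363),(282,378)])),(S,Ms,us([(305,412),(418,492),(550,298)]))],[.5,.2,-.1,0]))
for c in ['top','scene']:
  for n in ['lever_grip','plate','leaf_book','lever','press','leaf_box']: print(c,n,[(np.round(d['at'],0).tolist(),round(d['confidence'],2)) for d in viewer.recognise(c,n)[:3]])
E
```

```text
box (array([ 0.50171431, -0.32655502,  0.02264606, -0.01101006]), array([ 0.1,  0. ,  0. , -0. , -0.1,  0.1,  0.3,  0.1, -0.2,  0.9, -0.9,
        2.2,  0.5, -0.5,  0.8, -3. ]))
mat (array([ 0.47591497, -0.14957475,  0.03029296, -0.00117781]), array([-0.2,  0.2,  0.4, -0. ,  0.1,  0. ,  0.1,  0.3, -0.1,  1.3, -4.2,
        4.4,  0.4, -0.9,  1.7, -1.4]))
press (array([ 0.55815639,  0.14129492, -0.09169451, -0.00295331]), array([-0.3,  0.6,  0.3,  0.1, -1.3,  0.3, -0.1,  0.5,  1. , -0.5]))
top lever_grip [([173.0, 193.0], 0.51)]
top plate [([232.0, 191.0], 0.72)]
top leaf_book [([413.0, 242.0], 0.9), ([358.0, 304.0], 0.75), ([361.0, 211.0], 0.65)]
top lever [([178.0, 192.0], 0.55)]
top press [([225.0, 184.0], 0.69)]
top leaf_box [([350.0, 209.0], 0.64)]
scene lever_grip [([320.0, 288.0], 0.69), ([393.0, 267.0], 0.48)]
scene plate [([334.0, 281.0], 0.79)]
scene leaf_book [([180.0, 168.0], 0.73), ([260.0, 151.0], 0.67), ([203.0, 203.0], 0.64)]
scene lever []
scene press [([321.0, 289.0], 0.9)]
scene leaf_box [([204.0, 212.0], 0.74)]
```

Run:
```python
from h import *
o=monitor.get_obs(); print(np.round(o['tool_rot'],3).tolist())
def ori(yaw,sgn,pitch=0):
    # tool z down, jaws along +-y(yaw); pitch>0: tool z tilts forward (body leans back)
    z=np.array([np.sin(pitch),0,-np.cos(pitch)]); x=np.array([0,sgn,0]); y=np.cross(z,x)
    return Rz(yaw)@np.c_[x,y,z]
for s in (1,-1):
  for p,y,pt in [((.50,-.327,.3),.023,0),((.48,-.15,.1),.03,.5),((.50,.146,.1),-.09,.5),((.51,.3,.2),-.09,.3),((.6,.3,.2),-.09,.3)]:
    print(s,kinematics.inverse_kinematics(np.array(p),ori(y,s,pt)))
open('h.py','a').write('''
def ori(yaw,sgn,pitch=0):
    z=np.array([np.sin(pitch),0,-np.cos(pitch)]); x=np.array([0,sgn,0]); y=np.cross(z,x)
    return Rz(yaw)@np.c_[x,y,z]
''')
```

```text
[[0.407, -0.914, -0.0], [-0.914, -0.407, 0.0], [-0.0, -0.0, -1.0]]
1 [-6.21877447e-01 -6.24702554e-02  1.49326867e+00 -4.44089210e-16
  1.71079424e+00 -2.21567377e+00]
1 [-0.50079892 -0.53584802  2.2472435   0.29077939  1.00941111 -2.20446385]
1 [ 0.35499839 -0.47463523  2.20869622 -0.2538054   0.96474931 -1.02772856]
1 [ 0.58275104 -0.2122382   1.81006063 -0.19171575  1.31102362 -0.87037788]
1 [ 0.49971776 -0.04374028  1.65756615 -0.17238859  1.28025195 -0.95216932]
-1 [-6.21877447e-01 -6.24702554e-02  1.49326867e+00 -4.44089210e-16
  1.71079424e+00  9.25918880e-01]
-1 [-0.50079892 -0.53584802  2.2472435   0.29077939  1.00941111  0.93712881]
-1 [ 0.35499839 -0.47463523  2.20869622 -0.2538054   0.96474931  2.11386409]
-1 [ 0.58275104 -0.2122382   1.81006063 -0.19171575  1.31102362  2.27121478]
-1 [ 0.49971776 -0.04374028  1.65756615 -0.17238859  1.28025195  2.18942333]
```

Run:
```python
from h import *
r.reach(np.array([.47,-.327,.28]),ori(.023,-1))
o=monitor.get_obs(); print(o['clock'],o['tcp_pos'])
f=grab('wrist','w1'); print(np.round(-np.array(f['R']).T@f['t'],3), np.round(f['R'],2).tolist(),f['fx'])
```

```text
2.1333 [ 0.46975892 -0.32759977  0.27975425]
[ 0.552 -0.325  0.446] [[0.02, -1.0, -0.0], [-0.96, -0.02, 0.29], [-0.29, -0.01, -0.96]] 289.0896311071568
```

View pics/w1.png

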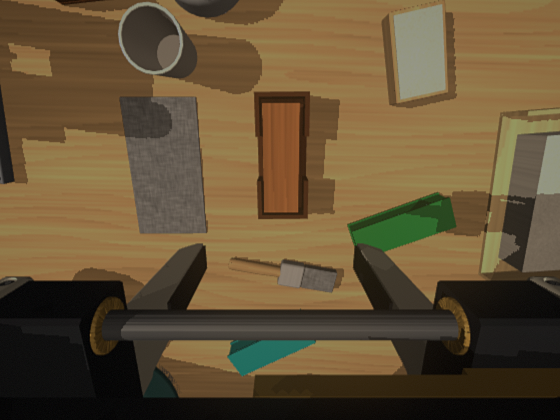

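The wrist view shows the book at about (281,157) in its box, the mat at about (165,165), and the green block at (400,222). I'll crop in to take corners.

Run:
```python
import cv2
t=cv2.imread('pics/w1.png')
cv2.imwrite('pics/w1c.png',cv2.resize(t[80:250,110:330],None,fx=3.5,fy=3.5,interpolation=cv2.INTER_CUBIC))
```

```text
(no output)
```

View pics/w1c.png

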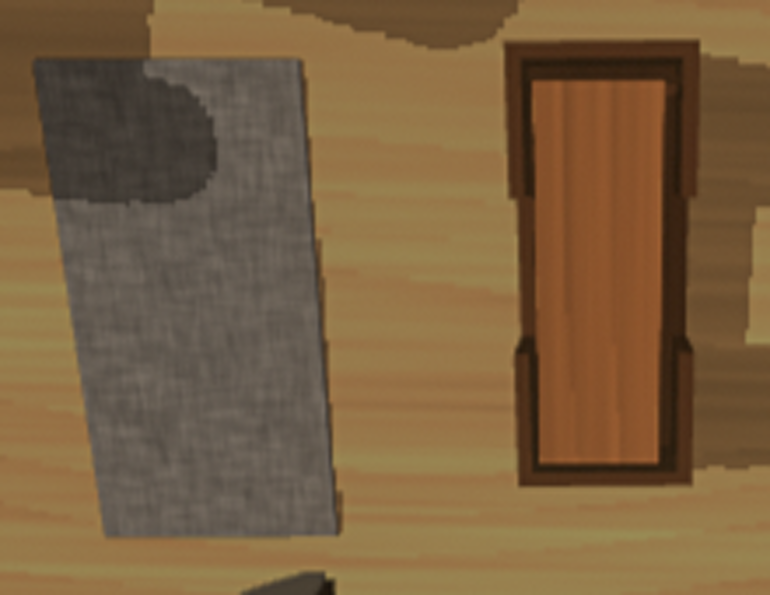

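Run:
```python
from h import *
W=grab('wrist');T=grab('top')
u=lambda p:uncrop(p,110,80,3.5); ut=lambda p:uncrop(p,160,110,3.3)
q=lambda a,b,z:[[a,b,z],[a,-b,z],[-a,-b,z],[-a,b,z]]
Pw=u([(505,42),(699,41),(692,485),(519,486)]); Pt=ut([(626,262),(692,262),(698,418),(630,418)])
B=q(.086,.036,.048); print('box w',fit([(W,B,Pw)],[.5,-.3,0,0])); print('box wt',fit([(W,B,Pw),(T,B,Pt)],[.5,-.3,0,0]))
Pb=u([(531,80),(666,79),(659,464),(539,465)])
K=q(.075,.025,.036); print('book w (z=underside)',fit([(W,K,Pb)],[.5,-.3,0,0]))
Mm=q(.105,.055,.003);Pm=u([(35,60),(301,59),(339,534),(106,537)])
print('mat',fit([(W,Mm,Pm)],[.5,-.1,0,0]))
```

```text
box w (array([ 0.50324923, -0.32976013,  0.03176379, -0.00260574]), array([-0.2,  0.2,  0.3, -0.1, -0.1, -0.1, -0. ,  0. ]))
box wt (array([ 0.50279408, -0.32934188,  0.03071205, -0.0053961 ]), array([-0.3,  0.8, -0.2,  0.5, -0.6, -0.4, -0.2, -0.3,  1. , -0.5,  1. ,
       -0.7,  1.3, -0.4,  1.5, -0.3]))
book w (z=underside) (array([ 0.50116944, -0.32782838,  0.02505062,  0.0089786 ]), array([ 0. , -0.1, -0.1,  0.1,  0.1,  0.1, -0. , -0.1]))
mat (array([ 0.47777295, -0.15079272,  0.02377441, -0.00396448]), array([-0.2, -0. ,  0. ,  0.1,  0.1,  0.3,  0.2, -0.4]))
```

Run:
```python
from h import *
b=np.array([.5012,-.3283]); R=ori(.025,-1)
r.reach(np.array([*b,.10]),R)
r.move_straight(np.array([*b,.013]),feed=.12)
command_gripper(.03)
o=monitor.get_obs(); print(o['clock'],o['tcp_pos'],o['opening'],o['contact_force'])
r.move_straight(np.array([*b,.10]),feed=.15)
o=monitor.get_obs(); print(o['clock'],o['opening'],o['contact_force'])
grab('wrist','w2');
```

```text
4.6667 [ 0.50120027 -0.32832193  0.01301917] 0.04977009920846378 [-0.31746437  0.15007085  0.67890706]
5.4 0.0496660076730813 [-0.13345819  0.27244188 -2.72682928]
```

View pics/w2.png

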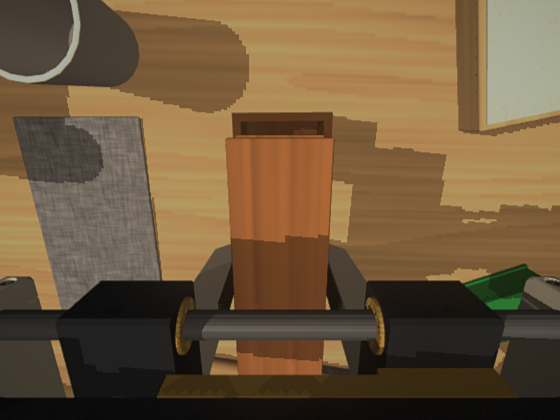

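The book is held level (front edge at row 137, box empty below it). Now I set it on the mat and then go look at the press.

Run:
```python
from h import *
m=np.array([.478,-.151]); R=ori(.025,-1)
r.move_straight(np.array([*m,.10]),feed=.2)
r.move_straight(np.array([*m,.020]),feed=.15)
r.move_straight(np.array([*m,.0085]),feed=.03)
o=monitor.get_obs(); print(o['clock'],o['tcp_pos'],o['contact_force'])
command_gripper(.075)
r.move_straight(np.array([*m,.12]),feed=.2)
r.reach(np.array([.40,.10,.25]),ori(-.09,1,0))
o=monitor.get_obs(); print(o['clock'])
grab('wrist','w3'); grab('top','top3')
```

```text
7.7083 [ 0.477953   -0.15098871  0.0084535 ] [ 0.25204832 -0.26410405 -2.37809503]
11.175
```

View pics/w3.png

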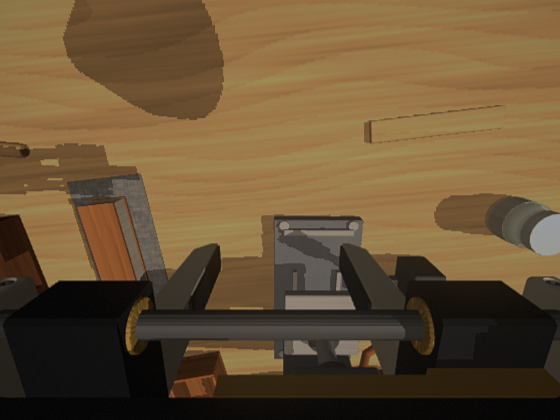

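View pics/top3.png

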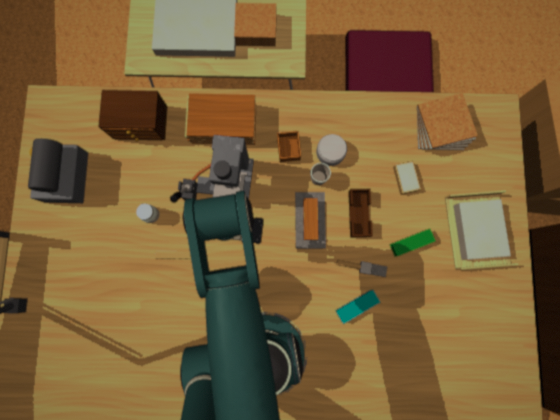

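The wrist view (camera on the robot side) shows the tray with its front lip at about row 225, columns 280–360, and the book on the mat at about (110,240). I'll zoom in on both.

Run:
```python
import cv2
t=cv2.imread('pics/w3.png')
cv2.imwrite('pics/w3c.png',cv2.resize(t[205:305,250:400],None,fx=5,fy=5,interpolation=cv2.INTER_CUBIC))
cv2.imwrite('pics/w3b.png',cv2.resize(t[165:295,50:190],None,fx=4.5,fy=4.5,interpolation=cv2.INTER_CUBIC))
```

```text
(no output)
```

View pics/w3c.png

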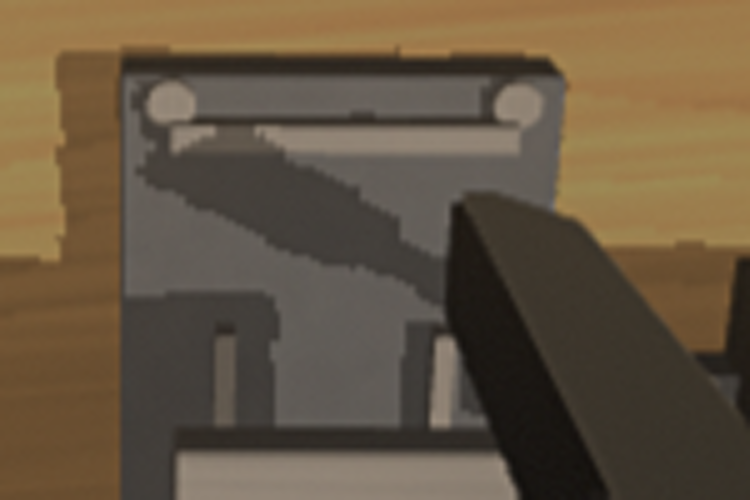

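View pics/w3b.png

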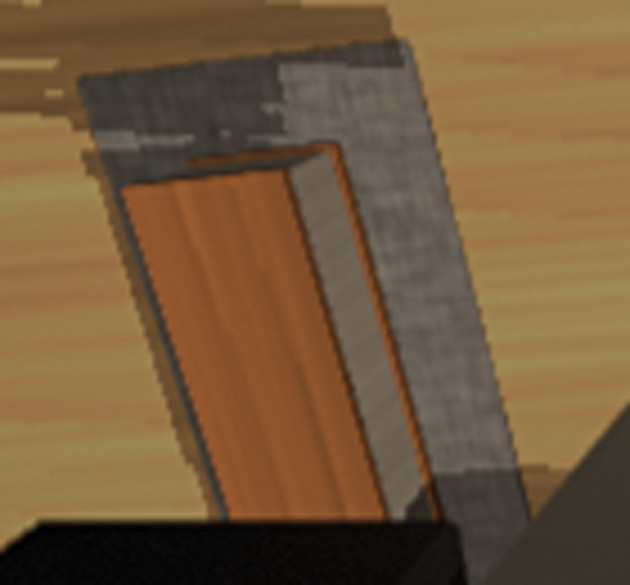

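Run:
```python
from h import *
W=grab('wrist'); T=grab('top')
u=lambda p:uncrop(p,250,205,5); ub=lambda p:uncrop(p,50,165,4.5)
Mt=[[-.1,-.065,.02],[-.1,.065,.02],[-.087,-.05,.028],[-.087,.05,.028],[-.079,-.05,.028],[-.079,.05,.028],[-.02,-.03,.028],[-.02,.03,.028],[-.027,-.05,.088],[-.027,-.05,.102]]
P=u([(122,75),(566,80),(172,124),(520,124),(172,153),(520,155),(236,333),(434,335),(176,430),(176,450)])
for n in (6,8,10): print('press',fit([(W,Mt[:n],P[:n])],[.56,.14,-.09,0]))
ut=lambda p:uncrop(p,160,110,3.3)
print('press+top',fit([(W,Mt,P),(T,[[-.1,.065,.02],[-.1,-.065,.02]],ut([(167,363),(282,378)]))],[.56,.14,-.09,0]))
# book on mat: near end: top corners y-,y+, bottom y+
M=[[-.075,-.025,.036],[-.075,.025,.036],[-.075,.025,0]]
Pb=ub([(122,186),(286,170),(339,146)])
print('book',fit([(W,M,Pb)],[.478,-.15,.025,.003]))
```

```text
press (array([ 0.56012426,  0.1421447 , -0.0981643 , -0.00259067]), array([-0.1, -0.2,  0.4, -0.6,  0.2,  0.4, -0.1,  0.9,  0.1, -0.2, -0.5,
       -0.2]))
press (array([ 0.5602855 ,  0.14203335, -0.0996536 , -0.00324613]), array([-0.1, -0.3,  0.3, -0.6,  0.2,  0.3, -0.2,  0.9,  0.1, -0.3, -0.6,
       -0.2,  0. ,  0.2,  0.1,  0.1]))
press (array([ 0.56050446,  0.14232094, -0.09751624, -0.00361233]), array([-0. , -0.1,  0.3, -0.6,  0.3,  0.4, -0.2,  0.8,  0.2, -0.2, -0.6,
       -0.2,  0.2,  0.2,  0.3,  0. , -0.3, -1.4, -0.1,  0.8]))
press+top (array([ 0.56038069,  0.14228071, -0.09726178, -0.00342574]), array([-0.1, -0.2,  0.3, -0.7,  0.2,  0.4, -0.2,  0.8,  0.2, -0.2, -0.6,
       -0.3,  0.2,  0.2,  0.3,  0. , -0.4, -1.4, -0.2,  0.8, -0.7, -0.1,
       -0.1, -0.4]))
book (array([ 0.48068315, -0.1585895 , -0.00645645, -0.00691603]), array([ 0.2, -0.1, -0.9,  0.6,  0.5, -0.5]))
```

```bash
cat >> h.py <<'E'
PR=np.array([.5604,.1422]); PY=-.098; PIT=.5
def tcp_for(bc,yaw,bz,gx=-.048,gz=.024,pit=PIT):
    # book centre bc (xy), underside z bz -> TCP pos when gripped at book x=gx, height gz
    d=np.array([gx+.019*np.sin(pit),0,gz-.019*np.cos(pit)])
    return np.array([*bc,bz])+Rz(yaw)@d
def press(x,y=0): return PR+(Rz(PY)@[x,y,0])[:2]
E
python3 - <<'E'
from h import *
for nm,p,y in [('mat',tcp_for([.478,-.151],.025,.003),.025),('mathi',tcp_for([.478,-.151],.025,.10),.025),
  ('pre-hi',tcp_for(press(-.125),PY,.12),PY),('pre',tcp_for(press(-.125),PY,.04),PY),('in',tcp_for(press(0),PY,.04),PY),('dn',tcp_for(press(0),PY,.02),PY)]:
    print(nm,np.round(p,3),kinematics.inverse_kinematics(p,ori(y,1,PIT)))
E
```

```text
mat [ 0.439 -0.152  0.01 ] [-0.56316256 -0.54890701  2.40746594  0.35018427  0.88727476 -2.32699811]
mathi [ 0.439 -0.152  0.107] [-0.56316256 -0.65564778  2.30416087  0.30532446  1.08626473 -2.24607305]
pre-hi [0.397 0.158 0.127] [ 0.5147609  -0.75623079  2.32368958 -0.30400303  1.17095815 -0.89646763]
pre [0.397 0.158 0.047] [ 0.5147609  -0.69592528  2.42429876 -0.32993633  1.01801472 -0.8400839 ]
in [0.522 0.146 0.047] [ 0.33914251 -0.36014347  2.22052338 -0.27585407  0.84081665 -0.99505082]
dn [0.522 0.146 0.027] [ 0.33914251 -0.33378051  2.23680575 -0.28689771  0.79984728 -0.97886086]
```

```bash
python3 - <<'E'
from h import *
m=[.478,-.151]; R=ori(.025,1,PIT)
r.reach(tcp_for(m,.025,.09),R)
r.move_straight(tcp_for(m,.025,.003),feed=.12)
command_gripper(.03)
o=monitor.get_obs(); print(o['clock'],o['tcp_pos'],o['opening'],o['contact_force'])
r.move_straight(tcp_for(m,.025,.09),feed=.12)
o=monitor.get_obs(); print(o['clock'],o['opening'],o['contact_force'],o['wrist_torque'])
grab('wrist','w4');grab('scene','s4')
E
python3 -c "
import cv2,numpy as np
a=cv2.imread('pics/w4.png');b=cv2.imread('pics/s4.png')[100:300,130:400]
b=cv2.resize(b,None,fx=2.9,fy=2.9)
cv2.imwrite('pics/s4c.png',b)"
```

```text
13.9167 [ 0.43923118 -0.1520385   0.01062754] 0.04983982765314894 [-2.43826193  1.32073132  5.10941171]
14.7917 0.049711072528559656 [-0.21078313 -0.2870367  -3.61868372] [ 0.09699157  0.42576564 -0.04723292]
```

View pics/w4.png

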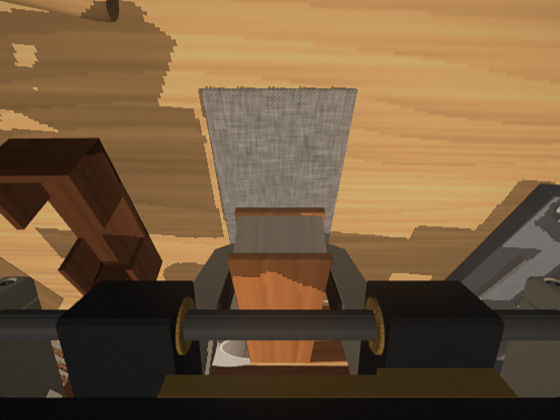

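View pics/s4c.png

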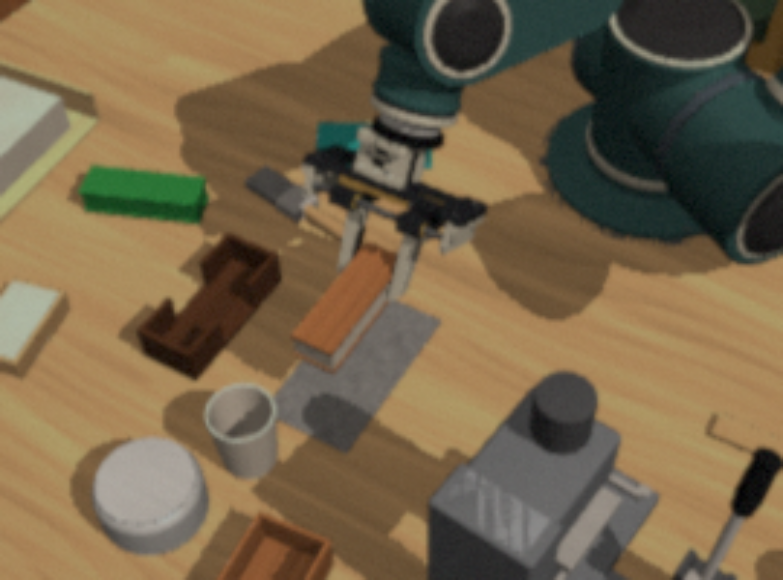

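The book is held by its near end, gripped level and centred. Wrist view: near end face at rows 210–255, columns 230–330. I'll check for droop with a fit from both views.

```bash
cat >> h.py <<'E'
from scipy.spatial.transform import Rotation as Ro
def fit6(obs,x0):
    def res(p):
        A=Ro.from_euler('ZYX',p[3:]).as_matrix()
        return np.concatenate([(proj(f,np.array(M)@A.T+p[:3])-P).ravel() for f,M,P in obs])
    s=least_squares(res,x0,loss='soft_l1'); return np.round(s.x,4),np.round(res(s.x),1)
E
python3 - <<'E'
from h import *
W=grab('wrist');S=grab('scene')
us=lambda p:uncrop(p,130,100,2.9)
Mw=[[-.075,-.025,.036],[-.075,.025,.036],[-.075,.025,0],[-.075,-.025,0]]
Pw=np.array([(230,255),(330,255),(326,209),(236,209)],float)
Ms=[[.075,-.025,.036],[.075,.025,.036],[.075,.025,0]]
Ps=us([(293,332),(332,352),(332,370)])
print(fit6([(W,Mw,Pw),(S,Ms,Ps)],[.478,-.151,.09,.025,0,0]))
E
```

```text
(array([ 0.4844, -0.1472,  0.091 ,  0.0497, -0.1031,  0.0216]), array([-0.7,  0.1,  0.7,  0.2, -2.2, -0.4,  2.9,  0. , -1.2, -0.1,  0.1,
       -0.8,  0.4,  1.3]))
```

```bash
python3 - <<'E'
from h import *
r.reach(tcp_for(press(-.125),PY,.10),ori(PY,1,PIT))
r.move_straight(tcp_for(press(-.125),PY,.042),feed=.1)
o=monitor.get_obs(); print(o['clock'],o['tcp_pos'],o['opening'],o['contact_force'],o['wrist_torque'])
grab('wrist','w5');grab('scene','s5');grab('top','t5')
E
python3 -c "
import cv2,numpy as np
b=cv2.imread('pics/s5.png')[180:350,230:430]
cv2.imwrite('pics/s5c.png',cv2.resize(b,None,fx=3.5,fy=3.5,interpolation=2))
b=cv2.imread('pics/t5.png')[130:290,170:330]
cv2.imwrite('pics/t5c.png',cv2.resize(b,None,fx=3.5,fy=3.5,interpolation=2))"
```

```text
17.3 [0.39745383 0.15826796 0.04970165] 0.0498792595240396 [ 0.44623277  0.48480135 -1.91333376] [ 0.1263505   0.48120938 -0.00439769]
```

View pics/w5.png

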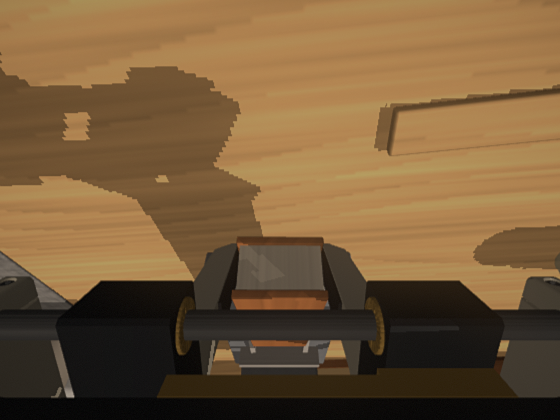

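View pics/s5c.png

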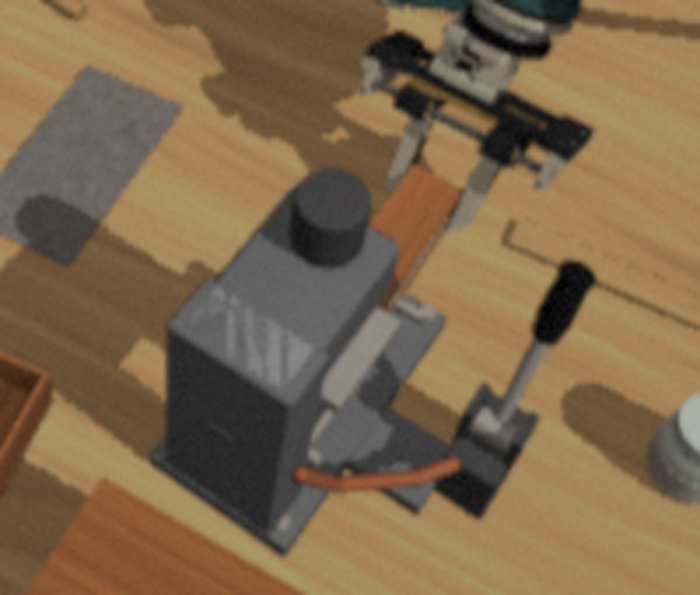

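View pics/t5c.png

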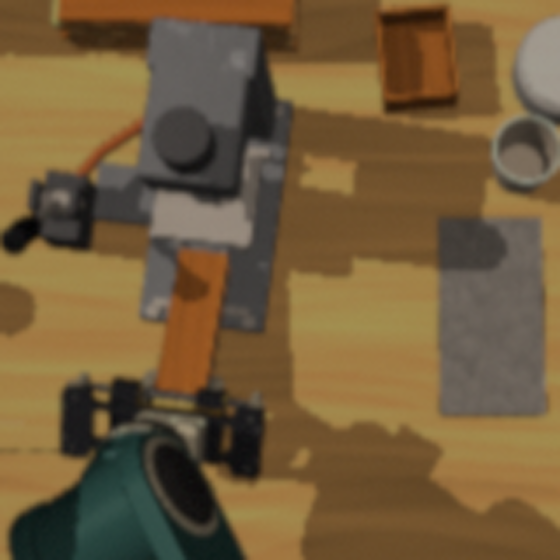

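The book sits differently in the wrist picture than before: its near face was at rows 210–255 and is now at 243–297. It has pivoted in the grip, so I'll quantify the droop.

```bash
python3 - <<'E'
from h import *
W=grab('wrist');T=grab('top');o=monitor.get_obs()
g=o['tcp_pos']-.019*o['tool_rot'][:,2]; print('grasp',g)
K=np.array([[-.075,-.025,.036],[-.075,.025,.036],[-.075,.025,0],[-.075,-.025,0]])-[-.048,0,.024]
def run(Pw,g,yaw):
    def res(p):
        A=Ro.from_euler('ZYX',[yaw,p[0],0]).as_matrix()
        return (proj(W,(K+[p[1],0,p[2]])@A.T+g)-Pw).ravel()
    s=least_squares(res,[0,0,0]); return s.x,np.round(res(s.x),1)
print('now',run(np.array([(232,298),(328,298),(322,243),(238,243.)]),g,PY))
# the old image, mapped as if at the current pose (camera rigid to the tool)
print('old',run(np.array([(230,255),(330,255),(326,209),(236,209.)]),g,PY))
# predicted for pitch 0, .2,.4
for a in (0,.2,.4): print(a,np.round(proj(W,K@Ro.from_euler('ZYX',[PY,a,0]).as_matrix().T+g)).tolist())
E
python3 -c "
import cv2
b=cv2.imread('pics/w5.png')[220:400,190:380]
cv2.imwrite('pics/w5c.png',cv2.resize(b,None,fx=4,fy=3.3,interpolation=2))"
```

```text
grasp [0.38833918 0.15923707 0.06639123]
now (array([-0.00107093,  0.02504943,  0.00608734]), array([-2.1,  0.1, -1.5,  0. , -2.3, -0.1, -1. , -0.1]))
old (array([-0.11015994,  0.00337555, -0.0020562 ]), array([-3.2,  0.3, -0.7,  0.2, -4.9, -0.3, -0.5, -0.2]))
0 [[225.0, 260.0], [331.0, 260.0], [323.0, 206.0], [233.0, 206.0]]
0.2 [[224.0, 273.0], [332.0, 273.0], [325.0, 209.0], [231.0, 209.0]]
0.4 [[224.0, 286.0], [332.0, 286.0], [327.0, 214.0], [229.0, 214.0]]
```

View pics/w5c.png

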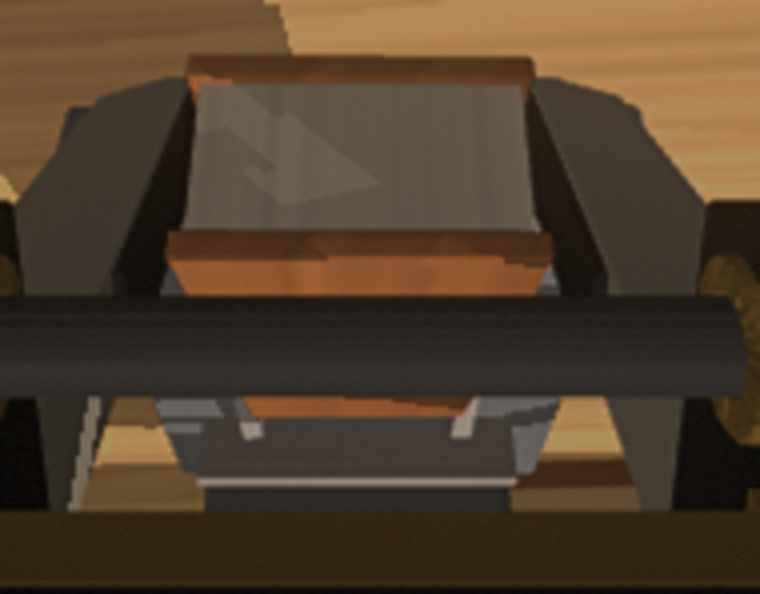

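Run:
```python
from h import *
W=grab('wrist');o=monitor.get_obs(); print(o['clock'],o['opening'],o['contact_force'])
Pw=np.array([(232,298),(328,298),(323,237.5),(237,237.5),(252,346),(308,346.)])
def res(p):
    K=np.array([[-.075,-.025,.036],[-.075,.025,.036],[-.075,.025,0],[-.075,-.025,0],[p[6],-.025,.036],[p[6],.025,.036]])
    A=Ro.from_euler('ZYX',p[3:6]).as_matrix()
    return (proj(W,K@A.T+p[:3])-Pw).ravel()
s=least_squares(res,[*press(-.11),.042,PY,0,0,0.05]); print(np.round(s.x,4),np.round(res(s.x),1))
c=s.x[:3]; print('press-frame centre',Rz(PY).T@(c-[*PR,0]))
```

```text
17.6 0.04975423998683099 [-0.37829837  0.0228469  -2.47829958]
[ 0.4542  0.1538  0.0364 -0.0971  0.1652  0.0013  0.0573] [-0.3  0.1  0.3  0.1 -0.6 -0.1  0.6 -0.1 -0.  -0.   0.   0. ]
press-frame centre [-0.10681672  0.00112721  0.0364332 ]
```

The book slid about 18 mm forward in the jaws and droops 0.165 rad, with its far end at z≈0.024. It still clears the lip, rails and plate, so I'll insert gently, lower it, release, and nudge its end if needed.

```bash
python3 - <<'E'
from h import *
o=monitor.get_obs(); p=np.array(o['tcp_pos']); d=Rz(PY)@[1,0,0]; l=Rz(PY)@[0,1,0]
r.move_straight(p+[0,0,.005],feed=.05)
p=p+[0,0,.005]+.053*d-.001*l
r.move_straight(p,feed=.06)
o=monitor.get_obs(); print(o['clock'],o['opening'],o['contact_force'],o['wrist_torque'])
grab('wrist','w6');grab('top','t6')
E
python3 -c "
import cv2
b=cv2.imread('pics/w6.png')[200:400,190:380]
cv2.imwrite('pics/w6c.png',cv2.resize(b,None,fx=4,fy=3,interpolation=2))"
```

```text
18.8917 0.04987378224079194 [-0.92797333 -0.28071157 -3.40576492] [0.08364208 0.49548352 0.01822582]
```

View pics/w6c.png

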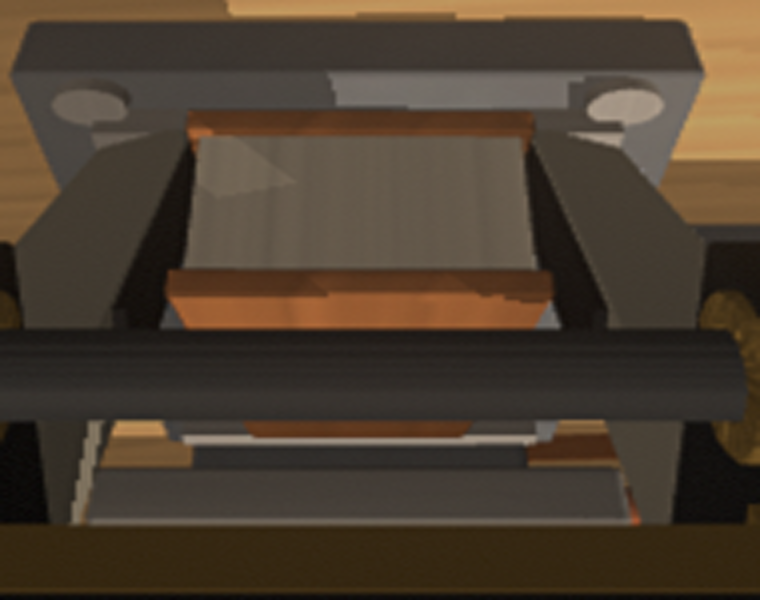

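It's stable in the jaws now (near face unchanged at rows 237–298), and the book is centred on the tray. I continue inward and lower.

```bash
python3 - <<'E'
from h import *
o=monitor.get_obs(); p=np.array(o['tcp_pos']); d=Rz(PY)@[1,0,0]
p=p+.054*d
r.move_straight(p,feed=.06)
o=monitor.get_obs(); print(o['clock'],o['tcp_pos'],o['contact_force'],o['wrist_torque'])
grab('wrist','w7')
q=np.array(o['tcp_pos'])
for z in (.045,.036,.030,.0265):
    q[2]=z
    if z<o['tcp_pos'][2]: r.move_straight(q,feed=.05)
    o=monitor.get_obs(); print(o['clock'],o['tcp_pos'],np.round(o['contact_force'],1),np.round(o['wrist_torque'],2))
    if abs(np.linalg.norm(o['contact_force']))>15: break
grab('wrist','w8');grab('scene','s8');grab('top','t8')
E
python3 -c "
import cv2,numpy as np
c=[cv2.resize(cv2.imread(f'pics/{n}.png')[180:400,180:390],(390,400),interpolation=2) for n in('w7','w8')]
cv2.imwrite('pics/w78.png',np.hstack(c))
b=cv2.imread('pics/s8.png')[180:350,230:430]
cv2.imwrite('pics/s8c.png',cv2.resize(b,None,fx=3.5,fy=3.5,interpolation=2))"
```

```text
20.0417 [0.50341361 0.14702057 0.05471329] [-0.61389056  0.11860807 -2.4814628 ] [0.11598338 0.44870706 0.02607457]
20.4333 [0.50325055 0.14702928 0.04465382] [ 0.2  0.4 -2.9] [ 0.11  0.5  -0.02]
20.7667 [0.5033173  0.14696446 0.0356386 ] [ 1.   0.4 -2.2] [0.14 0.24 0.11]
21.0333 [0.50336372 0.1469866  0.02970374] [ 1.   0.1 -0.5] [ 0.14 -0.    0.06]
21.2833 [0.50342255 0.14700549 0.0263639 ] [0.5 0.8 0. ] [ 0.11 -0.24  0.08]
```

View pics/w78.png

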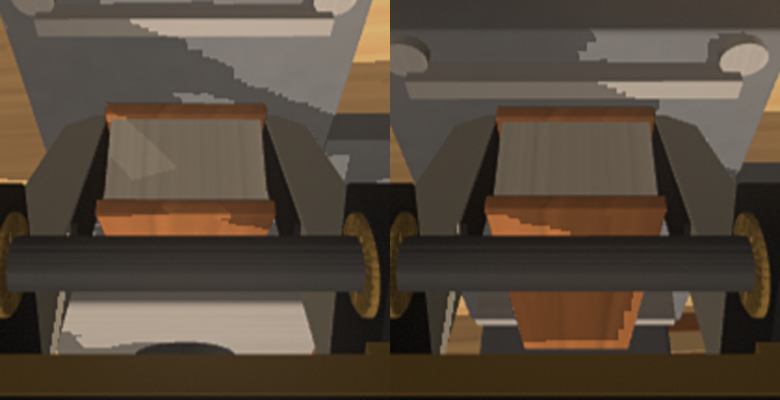

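View pics/s8c.png

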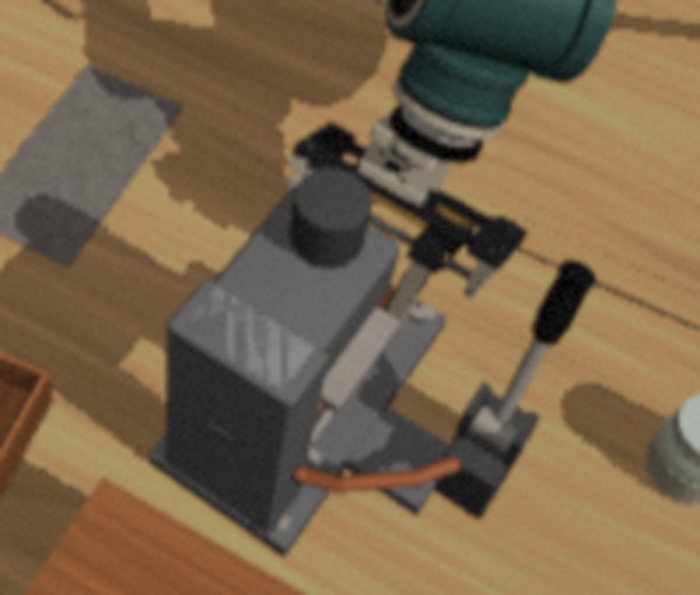

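The near end now sits behind the lip (tray floor shows between the lip and the book's face), and the book is nearly level. I release it and back off.

```bash
python3 - <<'E'
from h import *
command_gripper(.07)
o=monitor.get_obs(); p=np.array(o['tcp_pos']); print(o['clock'],o['contact_force'])
d=Rz(PY)@[1,0,0]
r.move_straight(p-.03*d+[0,0,.06],feed=.12)
r.move_straight(p-.10*d+[0,0,.14],feed=.2)
o=monitor.get_obs(); print(o['clock'])
grab('wrist','w9');grab('scene','s9');grab('top','t9')
E
python3 -c "
import cv2,numpy as np
b=cv2.imread('pics/t9.png')[130:290,140:330]
cv2.imwrite('pics/t9c.png',cv2.resize(b,None,fx=3.5,fy=3.5,interpolation=2))
b=cv2.imread('pics/s9.png')[180:350,230:430]
cv2.imwrite('pics/s9c.png',cv2.resize(b,None,fx=3.5,fy=3.5,interpolation=2))"
```

```text
22.0 [-0.02866346 -0.35117887 -0.13612686]
23.3917
```

View pics/w9.png

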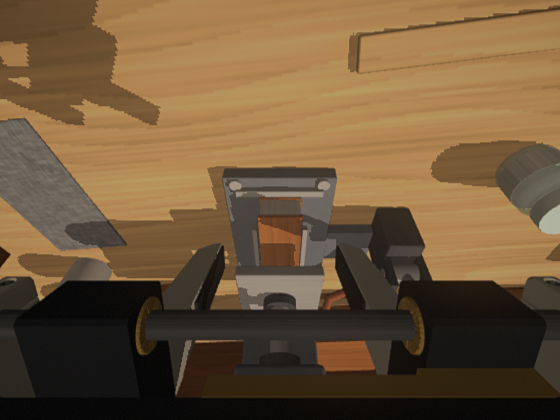

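View pics/s9c.png

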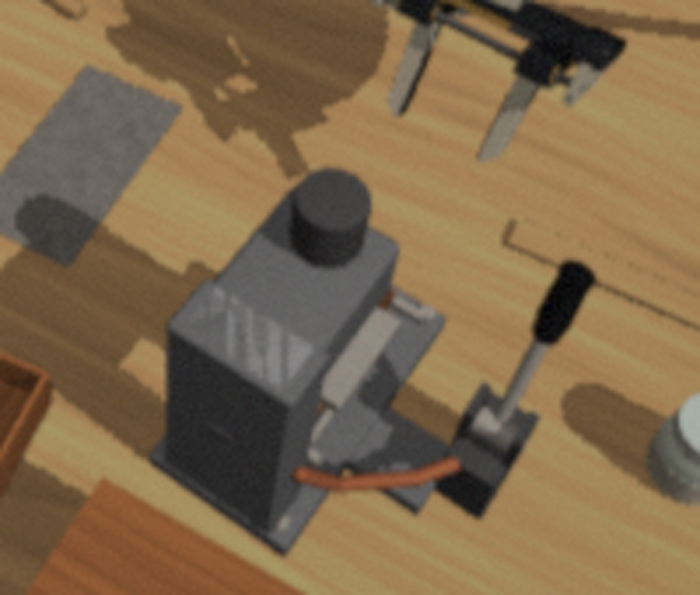

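View pics/t9c.png

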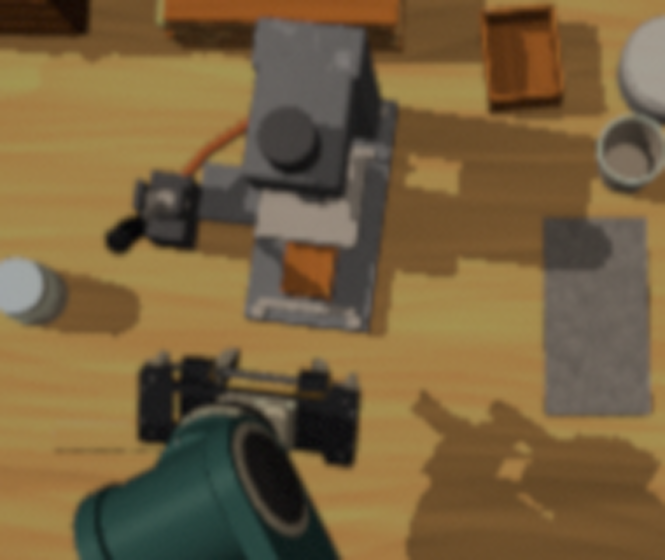

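```bash
python3 -c "
import cv2
b=cv2.imread('pics/w9.png')[160:280,210:350]
cv2.imwrite('pics/w9c.png',cv2.resize(b,None,fx=5,fy=5,interpolation=2))"
```

```text
(no output)
```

View pics/w9c.png

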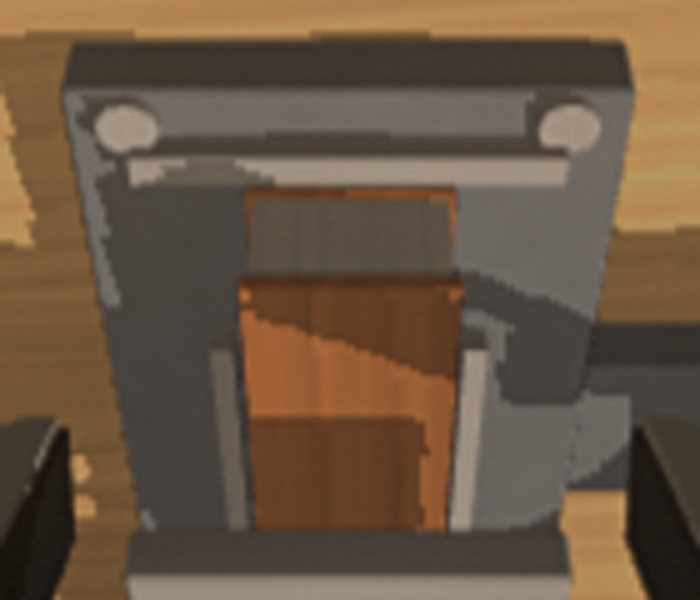

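Run:
```python
from h import *
W=grab('wrist'); u=lambda p:uncrop(p,210,160,5)
Mt=[[-.1,-.065,.02],[-.1,.065,.02],[-.087,-.05,.028],[-.087,.05,.028],[-.079,-.05,.028],[-.079,.05,.028],[-.027,-.05,.088],[-.027,.05,.088],[-.027,-.05,.102],[-.027,.05,.102],[-.02,-.03,.028]]
P=u([(65,90),(634,92),(130,157),(568,157),(130,186),(568,185),(133,530),(568,530),(128,576),(570,576),(232,350)])
p,e=fit([(W,Mt,P)],[.56,.14,-.098,0]); print('press',p,e)
Pw=u([(240,281),(462,281),(456,188),(246,188),(255,530),(446,530)])
def res(p):
    K=np.array([[-.075,-.025,.036],[-.075,.025,.036],[-.075,.025,0],[-.075,-.025,0],[p[5],-.025,.036],[p[5],.025,.036]])
    A=Ro.from_euler('ZYX',[p[3],p[4],0]).as_matrix()
    return (proj(W,K@A.T+p[:3])-Pw).ravel()
s=least_squares(res,[*press(0),.02,PY,0,0]); print(np.round(s.x,4),np.round(res(s.x),1))
print('rel',Rz(p[2]).T@(s.x[:3]-[p[0],p[1],p[3]]))
# predicted corners for seated book at rel x=0,z=.02
for x in (-.004,0,.004):
    K=np.array([[-.075,-.025,.036],[-.075,-.025,.0]])+[x,0,.02]
    print(x,np.round((proj(W,K@Rz(p[2]).T+[p[0],p[1],p[3]])-[210,160]+.5)*5-.5).tolist())
```

```text
press [ 0.56199499  0.14115086 -0.09848047 -0.0043639 ] [-0.4  0.3  0.3 -0.   0.3  0.2 -0.2  0.2  1.1 -0.5 -0.9 -0.3 -0.2 -0.7
 -0.3 -0.6 -0.6  0.8  0.6  0.8  0.7 -0.3]
[ 0.5675  0.1409  0.0237 -0.0994 -0.1282  0.0083] [-0.2  0.   0.1  0.1 -0.4 -0.1  0.5 -0.1 -0.2 -0.   0.2  0. ]
rel [0.00552893 0.00033062 0.02804423]
-0.004 [[235.0, 270.0], [244.0, 161.0]]
0 [[236.0, 282.0], [245.0, 173.0]]
0.004 [[237.0, 295.0], [246.0, 185.0]]
```

The book's top near edge (crop row 281) matches the prediction for a seated book at x≈0 (row 282). It is centred between the rails, with its underside hidden behind the lip. Next I check the lever position.

```bash
cat >> h.py <<'E'
def pf(x,y,z): return np.array([*PR,0])+Rz(PY)@[x,y,z]
def lev(a,rr): return pf(rr*np.sin(a-.5),.15,.08+rr*np.cos(a-.5))
E
python3 - <<'E'
from h import *
for n,(x0,y0,k) in {'scene':(230,180,3.5),'top':(140,130,3.5)}.items():
    f=grab(n); print(n,[np.round((proj(f,lev(a,rr))[0]-[x0,y0]+.5)*k-.5).tolist() for a in (.04,) for rr in (0,.09,.12,.156)])
    print([(d['at'],d['confidence']) for d in viewer.recognise(n,'lever_tip')[:2]])
for a in (.04,.5,.85,1.05):
    g=lev(a,.125); print(a,g,kinematics.inverse_kinematics(g+[-.03,0,-.02],ori(PY,1,.3)))
E
```

```text
scene [[495.0, 431.0], [543.0, 340.0], [560.0, 308.0], [581.0, 269.0]]
[([384.0, 275.9], 0.58)]
top [[165.0, 198.0], [139.0, 220.0], [130.0, 229.0], [118.0, 239.0]]
[([179.9, 193.2], 0.62)]
0.04 [0.51984923 0.29690994 0.19200656] [ 0.60076743 -0.24136792  1.87976507 -0.19998444  1.2762807  -0.83566727]
0.5 [0.57507648 0.29148028 0.205     ] [ 0.5353794  -0.15033577  1.78082786 -0.18408094  1.2715814  -0.90423187]
0.85 [0.61773305 0.2872865  0.19742159] [ 0.4916285  -0.07078377  1.72021361 -0.17432055  1.24516614 -0.94581707]
1.05 [0.64009889 0.2850876  0.18656557] [ 0.47073045 -0.02523183  1.69408373 -0.17014507  1.22246383 -0.96402096]
```

The lever model matches both images: the predicted grip in the scene crop is (543,340)–(581,269), where it appears. Now I push the lever with closed fingers, slowly and watching the force.

```bash
cat >> h.py <<'E'
def push_tcp(a,rr=.122,P=.5,fw=.0075,y=.153):
    L=a-.5; dx=rr*np.sin(L)-.013*np.cos(L)-fw*np.cos(P); dz=rr*np.cos(L)+.013*np.sin(L)-fw*np.sin(P)
    return pf(dx,y,.08+dz)
E
python3 - <<'E'
from h import *
R=ori(PY,1,.5)
for a in (-.2,.15,.3,.6,.85,.95): print(a,np.round(push_tcp(a),3),kinematics.inverse_kinematics(push_tcp(a),R) is not None)
command_gripper(0.0)
b=push_tcp(-.2); r.reach(b-(Rz(PY)@[.06,0,0]),R)
r.move_straight(b,feed=.12)
o=monitor.get_obs(); print(o['clock'],o['opening'],o['contact_force'])
for a in (-.05,.05,.12,.18):
    r.move_straight(push_tcp(a),feed=.04); o=monitor.get_obs(); print(a,o['clock'],o['tcp_pos'],np.round(o['contact_force'],1))
grab('scene','s10');grab('top','t10')
E
python3 -c "
import cv2
b=cv2.imread('pics/s10.png')[180:350,290:490]
cv2.imwrite('pics/s10c.png',cv2.resize(b,None,fx=3.5,fy=3.5,interpolation=2))"
```

```text
-0.2 [0.481 0.304 0.161] True
0.15 [0.515 0.3   0.187] True
0.3 [0.532 0.299 0.193] True
0.6 [0.568 0.295 0.199] True
0.85 [0.598 0.292 0.195] True
0.95 [0.61  0.291 0.192] True
26.275 0.0005076305932581737 [0.79512996 0.40442955 0.56901594]
-0.05 26.8833 [0.49433047 0.30238913 0.17354016] [0.2 0.3 1. ]
0.05 27.3417 [0.50449573 0.30138953 0.18051863] [-0.9  0.3 -2.1]
0.12 27.7083 [0.51148057 0.30066602 0.18435779] [-3.9  1.1 -4.1]
0.18 28.0417 [0.51841089 0.30007254 0.18819255] [-2.7  0.7 -3. ]
```

View pics/s10c.png

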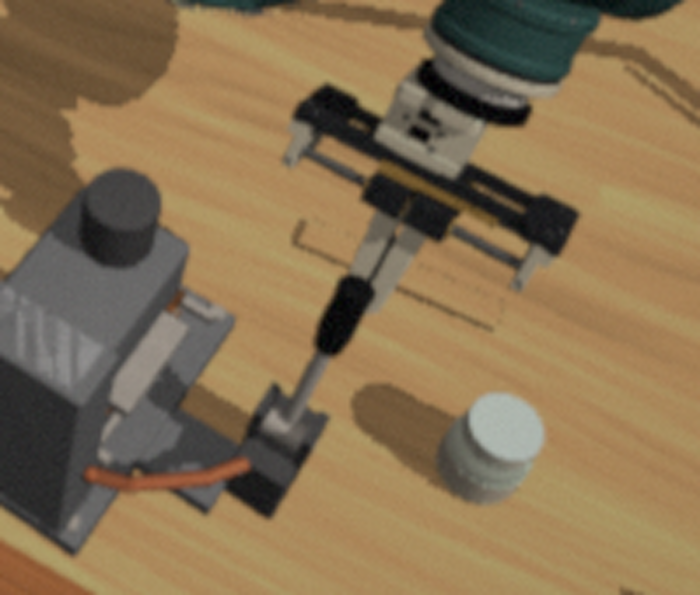

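The fingers are square on the grip (contact at about (345,310) in the crop) and the force is as expected. I continue over the first detent to the second.

```bash
python3 - <<'E'
from h import *
for a in (.3,.5,.58,.66,.72,.76):
    r.move_straight(push_tcp(a),feed=.03); o=monitor.get_obs(); print(a,round(o['clock'],2),np.round(o['tcp_pos'],4),np.round(o['contact_force'],1))
    if np.linalg.norm(o['contact_force'])>30: break
grab('scene','s11');grab('top','t11')
E
python3 -c "
import cv2
b=cv2.imread('pics/s11.png')[180:350,290:490]
cv2.imwrite('pics/s11c.png',cv2.resize(b,None,fx=3.5,fy=3.5,interpolation=2))"
```

```text
0.3 28.78 [0.5321 0.2987 0.1935] [ 0.4 -0.  -0.7]
0.5 29.75 [0.5555 0.2964 0.1976] [-8.2  1.5 -1. ]
0.58 30.23 [0.5648 0.2955 0.198 ] [-13.8   1.4   1.1]
0.66 30.7 [0.5746 0.2946 0.1977] [-12.9   1.6  -0.4]
0.72 31.09 [0.5829 0.2936 0.1981] [-1.9  0.4 -1. ]
0.76 31.41 [0.5878 0.2932 0.1979] [-0.3 -0.6  0.4]
```

View pics/s11c.png

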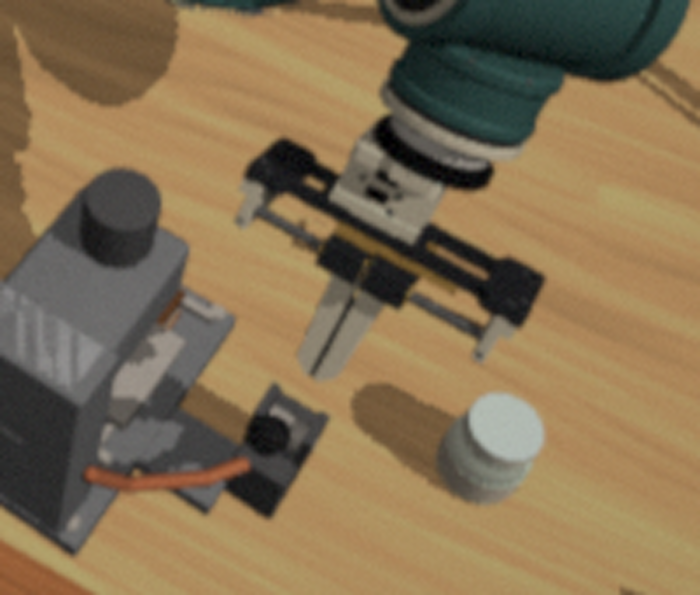

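The lever snapped on (grip now at (268,432)), and the plate has come down. I back off and verify the angle and the plate height.

```bash
python3 - <<'E'
from h import *
o=monitor.get_obs(); p=np.array(o['tcp_pos']); d=Rz(PY)@[1,0,0]
r.move_straight(p-.10*d,feed=.15)
r.reach(np.array([.40,.10,.17]),ori(-.09,1,.5)); 
o=monitor.get_obs(); print(o['clock'])
f=grab('wrist','w12');s=grab('scene','s12');t=grab('top','t12')
for a in (.48,1.04): print(a,np.round((proj(s,[lev(a,.09),lev(a,.156)])-[290,180]+.5)*3.5-.5).tolist(),np.round((proj(t,[lev(a,.09),lev(a,.156)])-[140,130]+.5)*3.5-.5).tolist())
for h in (.036,.04,.053,.068): print('plate front edge h',h,np.round(proj(f,[pf(-.027,y,.02+h+dz) for dz in (0,.014) for y in (-.05,.05)])).tolist())
E
python3 -c "
import cv2,numpy as np
a=cv2.imread('pics/s12.png')[180:350,290:490];b=cv2.imread('pics/t12.png')[130:290,140:330]
cv2.imwrite('pics/s12c.png',cv2.resize(a,None,fx=3.5,fy=3.5,interpolation=2))
cv2.imwrite('pics/t12c.png',cv2.resize(b,None,fx=3.5,fy=3.5,interpolation=2))"
```

```text
Traceback (most recent call last):
cell.Unreachable: the arm cannot take that pose within its joint ranges
[ WARN:0@0.017] global loadsave.cpp:275 findDecoder imread_('pics/s12.png'): can't open/read file: check file path/integrity
Traceback (most recent call last):
TypeError: 'NoneType' object is not subscriptable
```

```bash
python3 - <<'E'
from h import *
r.reach(np.array([.42,.15,.17]),ori(-.09,1,.3)); 
o=monitor.get_obs(); print(o['clock'])
f=grab('wrist','w12');s=grab('scene','s12');t=grab('top','t12')
for a in (.48,1.04): print(a,np.round((proj(s,[lev(a,.09),lev(a,.156)])-[290,180]+.5)*3.5-.5).tolist(),np.round((proj(t,[lev(a,.09),lev(a,.156)])-[140,130]+.5)*3.5-.5).tolist())
for h in (.036,.04,.053,.068): print('plate front edge h',h,np.round(proj(f,[pf(-.027,y,.02+h+dz) for dz in (0,.014) for y in (-.05,.05)])).tolist())
E
python3 -c "
import cv2,numpy as np
a=cv2.imread('pics/s12.png')[180:350,290:490];b=cv2.imread('pics/t12.png')[130:290,140:330]
cv2.imwrite('pics/s12c.png',cv2.resize(a,None,fx=3.5,fy=3.5,interpolation=2))
cv2.imwrite('pics/t12c.png',cv2.resize(b,None,fx=3.5,fy=3.5,interpolation=2))"
```

```text
33.0333
0.48 [[311.0, 373.0], [333.0, 324.0]] [[143.0, 179.0], [125.0, 163.0]]
1.04 [[275.0, 432.0], [267.0, 433.0]] [[154.0, 134.0], [146.0, 82.0]]
plate front edge h 0.036 [[241.0, 259.0], [326.0, 259.0], [239.0, 268.0], [327.0, 268.0]]
plate front edge h 0.04 [[240.0, 261.0], [326.0, 262.0], [239.0, 270.0], [328.0, 270.0]]
plate front edge h 0.053 [[239.0, 269.0], [328.0, 270.0], [238.0, 279.0], [330.0, 279.0]]
plate front edge h 0.068 [[237.0, 280.0], [330.0, 280.0], [236.0, 290.0], [332.0, 290.0]]
```

View pics/w12.png

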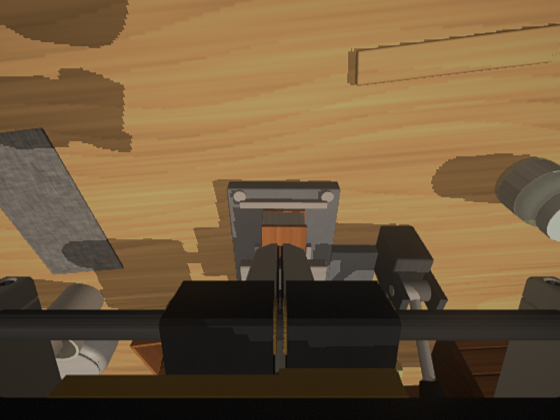

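View pics/s12c.png

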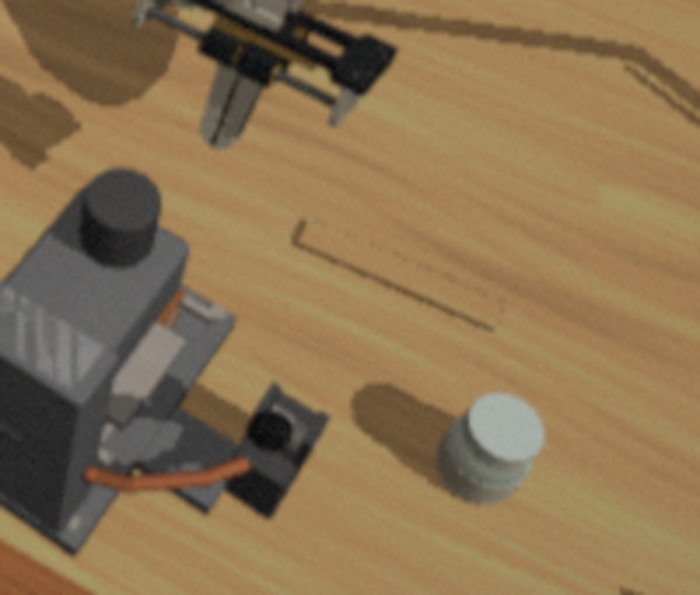

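View pics/t12c.png

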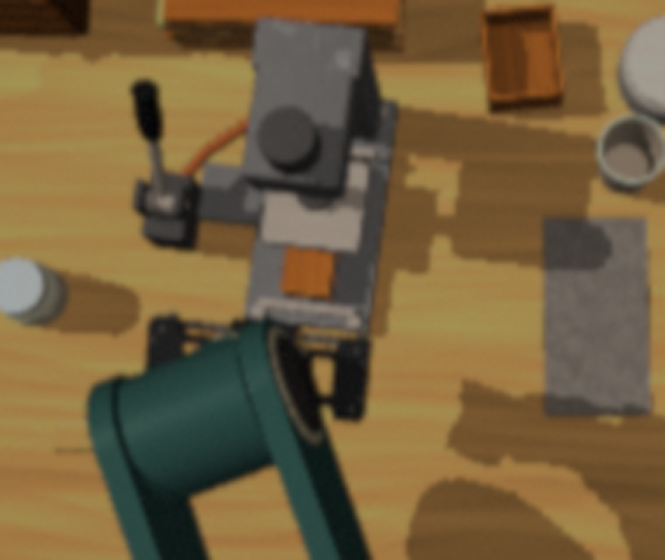

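```bash
python3 -c "
import cv2
b=cv2.imread('pics/w12.png')[170:290,210:360]
cv2.imwrite('pics/w12c.png',cv2.resize(b,None,fx=5,fy=5,interpolation=2))"
python3 - <<'E'
from h import *
f=grab('wrist')
for x,pit in ((0,0),(.004,0),(-.004,0)):
  K=np.array([[-.075,-.025,.036],[-.075,.025,.036],[-.075,.025,0]])+[x,0,.02]
  print(x,np.round((proj(f,[pf(*k) for k in K])-[210,170]+.5)*5-.5).tolist())
print('lip',np.round((proj(f,[pf(-.087,-.05,.028),pf(-.079,-.05,.028),pf(-.1,-.065,.02)])-[210,170]+.5)*5-.5).tolist())
print('plate',np.round((proj(f,[pf(-.027,-.05,.02+h+d) for h in (.036,.045) for d in (0,.014)])-[210,170]+.5)*5-.5).tolist())
E
```

```text
0 [[252.0, 288.0], [483.0, 289.0], [471.0, 197.0]]
0.004 [[252.0, 302.0], [482.0, 304.0], [470.0, 211.0]]
-0.004 [[251.0, 273.0], [484.0, 275.0], [472.0, 183.0]]
lip [[147.0, 170.0], [150.0, 199.0], [81.0, 102.0]]
plate [[151.0, 449.0], [144.0, 493.0], [147.0, 477.0], [139.0, 522.0]]
```

View pics/w12c.png

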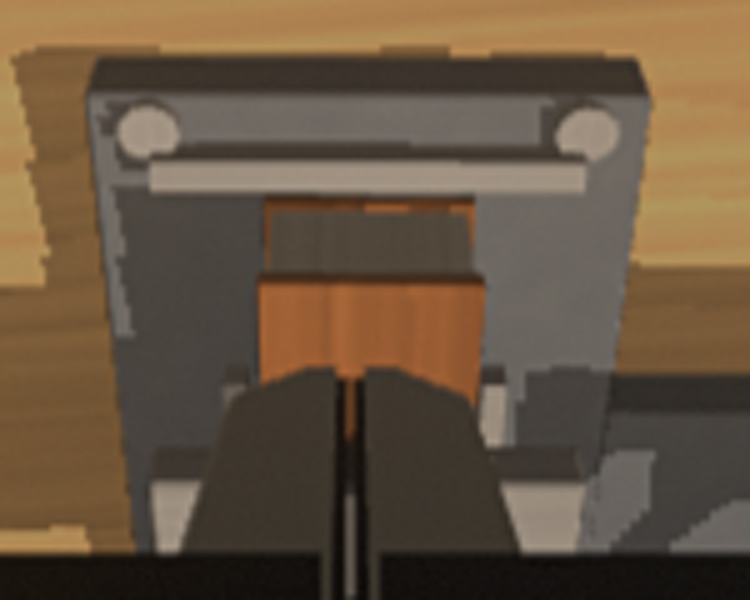

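The plate's front face shows at crop rows 448–482, and 441–485 is predicted for a plate resting on the book. The book's near edge is at row 279, behind the lip at 160–192. The lever is at 1.04 in both views. I hand it in.

Run:
```python
from h import *
o=monitor.get_obs(); print(o['clock'],np.round(o['contact_force'],1)); r.sign_off()
```

```text
33.2333 [-0.1 -0.2  0. ]
the job is handed in; nothing more can be done
```

The leaf book is lying flat in the press tray under the plate, and the lever is in its float notch. I handed the job in at 33 s of the 72 s allowed.

**What I did:** I took the book from its box through the cut-outs and set it on the mat. I gripped it again by its near end, slid it under the plate, lowered it behind the lip and let go. Then I pushed the lever slowly with closed fingers over both detents. The highest force I read was about 14 N, sampled between moves, and the lever snapped into the notch by itself.

**Last checks:**
- **Lever:** it matches 1.04 rad in both the scene and top views.
- **Plate:** its front edge is within about 1.5 px of the height expected when it rests on the 36 mm book. I could not read the platen joint itself.
- **Book:** its near edge is where a seated book should be, within about 1 mm. It is behind the lip and between the rails.
- **Robot and bystanders:** the robot is clear, with about 0 N of contact. The bystanders visible in the last pictures looked unmoved. I did not measure any of them.

**What disagreed:**
- **Slip in the grip:** the book slid about 18 mm and tipped about 0.165 rad in the jaws on the way to the press. I don't know why. I measured it and corrected for it before inserting.
- **Fitted heights:** several of the wrist-camera fits came out 3–4 mm low, a little more than the stated calibration error. I relied on positions relative to the press instead.
- **Book fit after release:** one fit of the seated book gave it 8 mm high and tilted about 0.13 rad. I set it aside because the lip hid the bottom edge, and the later view agreed with a flat, seated book.

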